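# Wind the clockwork turntable base on the cutting mat

### The arm

A 6-joint arm with a two-finger parallel gripper is mounted at the origin on the work surface. World frame = base frame: x ahead of the robot, y to its left, z up, the work surface at z = 0. Lengths are in m, angles in rad, forces in N, time in s.
With the tool pointing down it reaches from about 0.275 to 0.825 m from the base axis. Payload 5.2 kg.
Tool frame: the origin (TCP) lies midway between the tips of the shut fingers; the grasp point (between the pads) lies 19 mm behind it (manip.grip_point_offset is the z of the grasp point in the tool frame, in m); z points along the fingers, x is the direction in which the jaws open and shut, and the axes are right-handed (so a half turn about z gives the same grasp; the last joint's range is limited). The gripper opens to 93 mm and grips with 3 to 60 N. Pads are 15 mm wide; open, the fingers measure 128 mm over their backs; the gripper's body (75 mm by 188 mm) begins 65 mm behind the grasp point.
Start: joints at [-1.461, 0.259, 1.535, -0, 1.348, -0.203], TCP at [0.169, -0.523, 0.219] pointing down, gripper open.
Joint ranges: [-3.14, 3.14], [-0.91, 2.08], [0.19, 2.58], [-1.22, 4.36], [0.22, 2.71], [-3.12, 3.12]. Speed limits (rad/s): [2.57, 2.57, 3.14, 3.14, 3.14, 3.14].

### API

Orientations are given as a rotation vector (axis times angle).
In Python, from workcell import manip gives the robot as it stands. The module is installed in compiled form; this text tells all that it offers.
- The arm moves only by the tool servo_tool, never from a script. Its argument "increments" is a list of rows, each a list of 4 numbers: the shift along the tool's x, y, z in mm, then the turn about the tool's z in degrees. A call has exactly 8 rows; each row is the pose to reach, as a shift and turn from the pose commanded when the call began, along the tool's axes at that moment; what a row does not reach only later rows make up. A row lasts 1/8 s, in which the tool goes at most 62.5 mm and 10.7 degrees, less where a joint would pass 70% of its speed; a pose out of reach is approached as far as the arm can. A call with a gripper value outside its range is refused whole. "grip" is the opening, from 0 (shut) to 1 (fully open), set as the call begins (left out, the last holds). The fingers move at their own pace and stop on an object; the grip force is fixed at half the most. Time passes only in rows, so rows that repeat a pose let the fingers close, or fill a call up. It gives the time, the measured TCP pose, the force and the opening at its end, in the units of the state.
- manip.get_state(): the state, without advancing time (a new reading comes with each control period).
- manip.get_image(name): name is "scene" or "top"; returns a dict with "color" (400x640x3 uint8, blue, green, red), "fx", "fy", "cx", "cy" (pixels), "R" (3x3) and "t" (3): a world point X has camera coordinates R X + t. Camera axes: x right, y down, z forward; pixel columns grow to the right and rows downward; lengths in m; the calibration is good to about 2 mm. A picture is of the moment at which its call begins. There is no depth.
- manip.close_job(): hands the job in, once; it reports no verdict.
The state is a dict: "t": time; "q": joint angles; "qd": joint speeds; "effort": joint torques, N m; "ee_pos": TCP position; "orientation": TCP orientation; "contact_force": force on the tool from outside, world axes, zero at the start; "moment": the same for the moment, N m; "gripper_width": finger opening in m.
Only numpy, scipy, OpenCV 4.12 (cv2) and the standard library are available. Lean on these libraries where they do the work, as an engineer would, in place of code of your own. Each camera call takes 0.05 s, during which the arm holds its last target. There are 200 camera calls.

### The job

Two clockwork turntable bases for miniatures stand underside up on the bench. Wind up the one on the green cutting mat: turn its wing key clockwise (seen from above), in as many part turns as it takes, until it is fully wound and goes no further, and leave it held on its ratchet with the red-knobbed click lever thrown in (if you find the lever out, swing it in, or the spring will not hold). Leave the key and lever of the other base, on the grey card, as they are, and do not shove or knock over the bottles and the paper roll standing around.

Things in the scene. Friction and masses are not known exactly. Their poses are not given: they have to be found in the camera images.
- mat: green cutting mat, 220 x 300 mm, 1.5 mm thin, flat on the bench; origin at its centre on the bench, x along its short side. The base standing at its centre is the one to wind.
- card: sheet of grey card, 200 x 240 mm, 1.5 mm thin, flat on the bench; origin at its centre. The base standing on it is to be left alone.
- base_a: red turntable base, underside up, fixed, any yaw, on the mat or the card: round wooden cradle (164 mm across, 30 high) holding a red drum (144 across) with a brass plate on top at 58 mm. Origin on the bench under the centre, z up; the winding key stands on this axis. On the plate, below 70 mm: rubber feet, governor, ratchet wheel (47 across, under the key), click lever.
- key_a (a joint): turn of base_a's key, rad, growing clockwise from above as it winds: 0 run down, 6.3 (one full turn) fully wound, a hard stop. Spring pulls back with 0.02 N m at 0, 0.13 at the stop. Click in: a 16-tooth ratchet (0.39 rad a tooth) lets it turn on and, let go, holds it after slipping back up to one tooth (from the stop to about 6.1). Click out: let go, it springs back to 0.
- key_a_grip (a point): grip point of base_a's key, on its upright axis, 108 mm above the bench. The key is an upright brass plate with two wings, 40 mm long (20 each side of the axis), 9 mm thick, 94 to 120 mm above the bench, on a thin shank. x runs along the wings, y through the thickness; they turn with the key.
- key_a_tip (a point): outer end of one wing of that key, 20 mm from the axis along its x, 108 mm above the bench
- click_a (a joint): click lever of base_a, rad: 0 = in (click drops into the ratchet teeth), 0.7 = out (ratchet free), both end stops. It turns about an upright pin at x 24, y 28 mm in the frame of base_a, anticlockwise from above as it goes out, and stays where it is left (about 1 N at the knob moves it).
- click_a_knob (a point): top centre of the red knob on base_a's click lever: upright, round, 10 mm across, 67 to 83 mm above the bench, 28 mm from the lever's pin. In: at x 48, y 42 mm in the frame of base_a; out: x 33, y 54 mm.
- base_b: blue turntable base, underside up, fixed, any yaw, on the mat or the card: round wooden cradle (164 mm across, 30 high) holding a blue drum (144 across) with a brass plate on top at 58 mm. Origin on the bench under the centre, z up; the winding key stands on this axis. On the plate, below 70 mm: rubber feet, governor, ratchet wheel (47 across, under the key), click lever.
- key_b (a joint): turn of base_b's key, rad, growing clockwise from above as it winds: 0 run down, 6.3 (one full turn) fully wound, a hard stop. Spring pulls back with 0.02 N m at 0, 0.13 at the stop. Click in: a 16-tooth ratchet (0.39 rad a tooth) lets it turn on and, let go, holds it after slipping back up to one tooth (from the stop to about 6.1). Click out: let go, it springs back to 0.
- key_b_grip (a point): grip point of base_b's key, on its upright axis, 108 mm above the bench. The key is an upright brass plate with two wings, 40 mm long (20 each side of the axis), 9 mm thick, 94 to 120 mm above the bench, on a thin shank. x runs along the wings, y through the thickness; they turn with the key.
- key_b_tip (a point): outer end of one wing of that key, 20 mm from the axis along its x, 108 mm above the bench
- click_b (a joint): click lever of base_b, rad: 0 = in (click drops into the ratchet teeth), 0.7 = out (ratchet free), both end stops. It turns about an upright pin at x 24, y 28 mm in the frame of base_b, anticlockwise from above as it goes out, and stays where it is left (about 1 N at the knob moves it).
- click_b_knob (a point): top centre of the red knob on base_b's click lever: upright, round, 10 mm across, 67 to 83 mm above the bench, 28 mm from the lever's pin. In: at x 48, y 42 mm in the frame of base_b; out: x 33, y 54 mm.
- amber_bottle: brown glass bottle with black cap, loose, 44 mm across, 110 mm high, origin under its centre; stands close to the base on the mat
- yellow_dropper: yellow paint bottle with white pointed tip, loose, 30 mm across, 90 mm high, origin under its centre; stands close to the base on the mat
- green_dropper: green paint bottle with white pointed tip, loose, 30 mm across, 90 mm high, origin under its centre; stands close to the base on the mat
- paper_roll: upright white paper roll, loose, 90 mm across, 190 mm high, origin under its centre; stands to the robot's right
Mind the look-alikes: they are no part of the job. Of the things that look like the paper_roll, the smallest one is meant.

How it is judged:
At the end, for the whole second after the job is handed in: The key of the base on the mat rests, let go, above 5.6 rad (at most one tooth short of full), its click lever in (below 0.12 rad); the other base's key (wing end within 12 mm) and click knob (8 mm) are as they were; bottles and roll upright within 20 mm of their starts (((horizontal distance between base_a and mat below 0.1 m and value of joint key_a above 5.6 rad and velocity of joint key_a between -0.1 and 0.1 rad/s and value of joint click_a below 0.12 rad and distance of key_b_tip from where it was at the start of the episode below 0.012 m and distance of click_b_knob from where it was at the start of the episode below 0.008 m) or (horizontal distance between base_b and mat below 0.1 m and value of joint key_b above 5.6 rad and velocity of joint key_b between -0.1 and 0.1 rad/s and value of joint click_b below 0.12 rad and distance of key_a_tip from where it was at the start of the episode below 0.012 m and distance of click_a_knob from where it was at the start of the episode below 0.008 m)) and distance of each of amber_bottle, yellow_dropper, green_dropper, paper_roll from where it was at the start of the episode below 0.02 m and angle between each of amber_bottle, yellow_dropper, green_dropper, paper_roll's own z axis and vertical below 0.3 rad); the robot touches nothing.
It fails at once if a bottle or the paper roll is knocked over or shoved more than 20 mm (distance of any of amber_bottle, yellow_dropper, green_dropper, paper_roll from where it was at the start of the episode above 0.02 m or angle between any of amber_bottle, yellow_dropper, green_dropper, paper_roll's own z axis and vertical above 0.3 rad).
It fails at once if the red base is worked though it stands on the card: its key turned (wing end moved over 12 mm) or its click lever moved (knob over 8 mm) (not (horizontal distance between base_a and mat below 0.1 m) and (distance of key_a_tip from where it was at the start of the episode above 0.012 m or distance of click_a_knob from where it was at the start of the episode above 0.008 m)).
It fails at once if the blue base is worked though it stands on the card: its key turned (wing end moved over 12 mm) or its click lever moved (knob over 8 mm) (not (horizontal distance between base_b and mat below 0.1 m) and (distance of key_b_tip from where it was at the start of the episode above 0.012 m or distance of click_b_knob from where it was at the start of the episode above 0.008 m)).
It also fails if it takes over 70 s, if anything falls off the work surface, if the arm or the gripper's body presses on something with over 40 N, if the wrist force passes 120 N, or if a joint passes its speed limit or range.

## Working session

There is one attempt and no reset: what is moved stays moved. The work goes in short steps, Python scripts to look and compute and a tool call to move; the robot and the scene stay as the last step left them, time stands still between calls to the robot, and variables do not carry over. Pictures are saved under pics/ and viewed, about 8 in all and at most 12, crops included, and the job is handed in when it is done.

Besides the shell and the picture viewer there is one more tool, called after "Call:" as name(argument=value, ...), one argument or row to a line, values as JSON. servo_tool: Moves the arm, as the interface text tells. Its arguments: {"type":"object","properties":{"increments":{"type":"array","items":{"type":"array","items":{"type":"number"}}},"grip":{"type":"number"}},"required":["increments"]}

```bash
mkdir -p pics && cat > h.py <<'E'
import numpy as np, cv2
from workcell import manip
def pix(im,X):
    c=im["R"]@np.array(X,float)+im["t"]; return np.array([im["fx"]*c[0]/c[2]+im["cx"],im["fy"]*c[1]/c[2]+im["cy"]])
def ray(im,u,v,z):
    R=np.array(im["R"]);o=-R.T@im["t"];d=R.T@np.array([(u-im["cx"])/im["fx"],(v-im["cy"])/im["fy"],1]);return o+d*(z-o[2])/d[2]
def crop(im,n,u0,v0,w,h,s):
    cv2.imwrite(n,cv2.resize(im["color"][v0:v0+h,u0:u0+w],None,fx=s,fy=s,interpolation=cv2.INTER_CUBIC))
E
python3 - <<'E'
from h import *
for n in("scene","top"):
    im=manip.get_image(n);cv2.imwrite(f"pics/{n}0.png",im["color"]);R=np.array(im["R"]);print(n,im["fx"],im["cx"],im["cy"],-R.T@im["t"],R.round(3))
print(manip.get_state(), manip.grip_point_offset)
E
```

```text
scene 458.47639272041425 323.94144523894556 200.94339087747025 [ 1.3350448  -0.28896323  0.98771828] [[ 0.113  0.993  0.022]
 [ 0.701 -0.064 -0.71 ]
 [-0.704  0.096 -0.704]]
top 468.0733838428717 321.33747804119747 185.9879047731174 [ 0.36624825 -0.16439621  1.53828437] [[-0.02  -1.    -0.023]
 [-0.999  0.021 -0.04 ]
 [ 0.041  0.022 -0.999]]
{'t': 0.1, 'q': array([-1.46079462e+00,  2.59238687e-01,  1.53593553e+00,  1.89314602e-05,
        1.34799705e+00, -2.02813085e-01]), 'qd': array([-0.00114648, -0.0018228 , -0.00281904,  0.00047364,  0.00047808,
       -0.00028557]), 'effort': array([ 2.11650455e-03, -4.38211155e+01, -2.84641010e+01,  7.19266478e-02,
        3.62437614e-02, -5.25260270e-05]), 'ee_pos': array([ 0.16922513, -0.52282332,  0.21793305]), 'orientation': array([-2.53940213e+00,  1.84760126e+00,  1.64811480e-03]), 'contact_force': array([ 0.61126018, -0.2895124 , -0.23191929]), 'moment': array([-0.01649624, -0.00468337, -0.00617701]), 'gripper_width': 0.09338799800416663} -0.0188
```

View pics/top0.png

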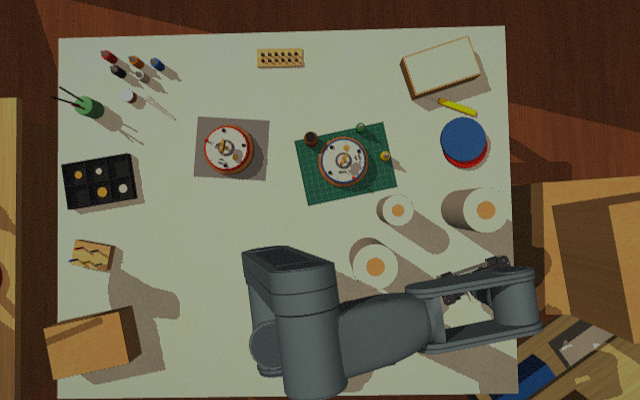

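View pics/scene0.png

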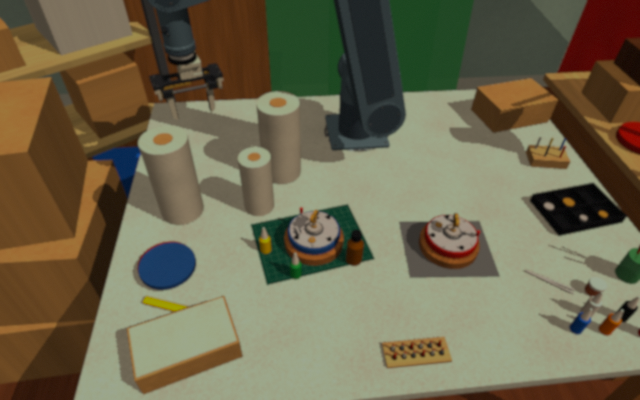

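The blue base is on the mat (top px about 343,161) and the red one is on the card (230,148). The smallest roll is at (398,210). I'll enlarge the blue base next.

```bash
python3 - <<'E'
from h import *
a=manip.get_image("top");b=manip.get_image("scene")
A=cv2.resize(a["color"][115:210,290:410],(720,570),interpolation=cv2.INTER_CUBIC)
cv2.imwrite("pics/t1.png",A)
crop(b,"pics/s1.png",245,190,133,95,6)
for (u,v,z,n) in [(398,210,.19,'roll'),(311,139,.11,'amber'),(385,155.5,.09,'yel'),(361,127,.09,'grn'),(343,161,.058,'plate')]:
    print(n,ray(a,u,v,z).round(3))
E
```

```text
roll [ 0.348 -0.353  0.19 ]
amber [ 0.57  -0.104  0.11 ]
yel [ 0.516 -0.332  0.09 ]
grn [ 0.606 -0.26   0.09 ]
plate [ 0.505 -0.202  0.058]
```

View pics/t1.png

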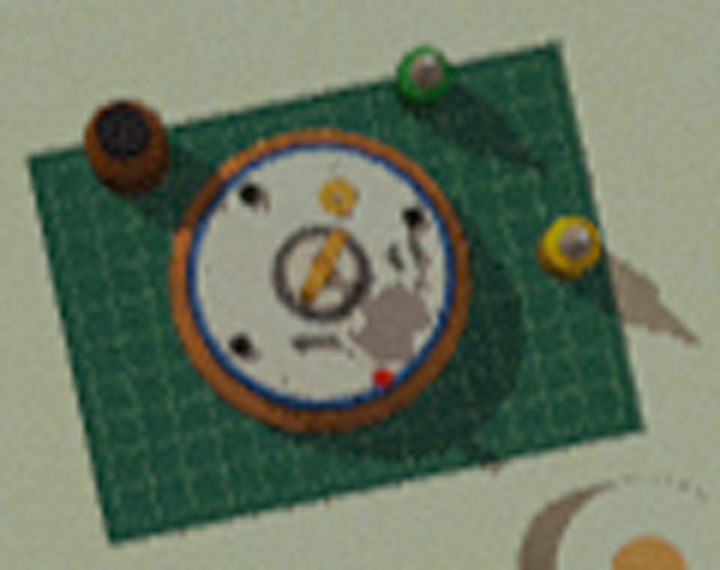

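View pics/s1.png

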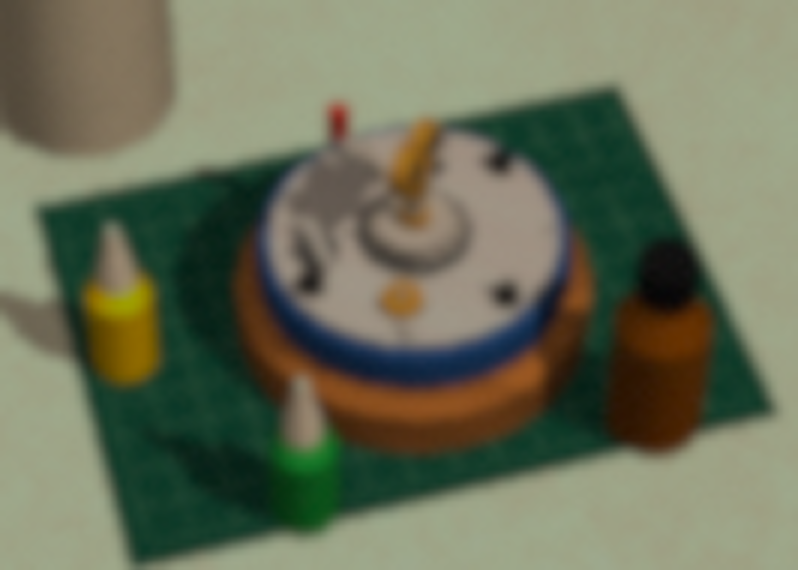

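```bash
python3 - <<'E'
from h import *
T=[manip.get_image("top") for _ in range(5)]
m=np.mean([t["color"] for t in T],0)
np.save("top_avg.npy",m)
o=[]
for cx,cy in((343.5,160.3),(229.5,148.5)):
    M=np.float32([[12,0,190-12*cx],[0,12,190-12*cy]])
    w=cv2.warpAffine(m.astype(np.float32),M,(380,380),flags=cv2.INTER_CUBIC)
    o.append(np.clip(255*(w/255)**.6*1.1,0,255))
cv2.imwrite("pics/cmp.png",np.hstack(o))
E
```

```text
<stdin>:9: RuntimeWarning: invalid value encountered in power
[ WARN:0@2.821] global loadsave.cpp:1063 imwrite_ Unsupported depth image for selected encoder is fallbacked to CV_8U.
```

View pics/cmp.png

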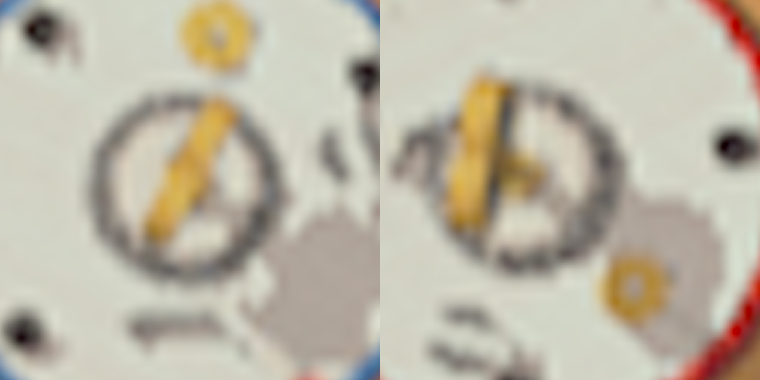

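```bash
python3 - <<'E'
from h import *
m=np.load("top_avg.npy").astype(np.float32)
o=[]
for cx,cy in((343.5,160.3),(229.5,148.5)):
    M=np.float32([[8,0,200-8*cx],[0,8,200-8*cy]])
    w=np.clip(cv2.warpAffine(m,M,(400,400),flags=cv2.INTER_CUBIC),0,255)
    o.append(np.clip(255*(w/255)**.6*1.1,0,255))
cv2.imwrite("pics/cmp2.png",np.hstack(o).astype(np.uint8))
E
```

```text
(no output)
```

View pics/cmp2.png

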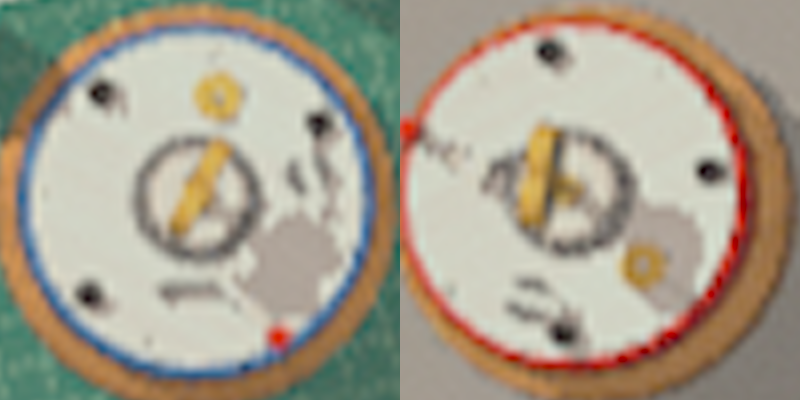

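Against the feet and governor (same layout on both bases), the blue knob sits about 20° further anticlockwise than the red one. So the blue lever is out and the red one is in. I'll compute the positions now.

```bash
python3 - <<'E'
from h import *
from scipy.spatial.transform import Rotation as Ro
a=manip.get_image("top");b=manip.get_image("scene")
P=lambda x,y,cx,cy,z:ray(a,cx+(x-200)/8,cy+(y-200)/8,z)[:2]
B=lambda x,y,z:P(x,y,343.5,160.3,z); R=lambda x,y,z:P(x-400,y,229.5,148.5,z)
e1,e2=B(222,145,.12),B(178,232,.12);print('key ends',e1,e2,'mid',(e1+e2)/2,np.linalg.norm(e1-e2),np.degrees(np.arctan2(*(e1-e2)[::-1])))
print('wheel',B(197,198,.066),'drum',B(198,203,.058),'scene drumtop',ray(b,245+415/6,190+239/6,.058),'scene keytop',ray(b,245+415/6,190+155/6,.108))
c=(e1+e2)/2; cr=R(573,198,.058)
def ang(p,c): d=p-c; return np.degrees(np.arctan2(d[1],d[0]))%360, np.linalg.norm(d)
for n,f,c0,L in(('blue',B,c,dict(k=(278,338,.083),f1=(102,93,.069),f2=(320,123,.069),f3=(90,295,.069),g=(220,97,.069))),
            ('red',R,R(571,196,.066),dict(k=(409,128,.083),f1=(550,52,.069),f2=(710,170,.069),f3=(563,335,.069),g=(643,265,.069)))):
    print(n,c0,{k:np.round(ang(f(*v),c0),3) for k,v in L.items()})
k=B(278,338,.083);print('knob',k)
for u in [(.12,-0.01)]: print(pix(b,[*k,.083])-[245,190],((pix(b,[*k,.083])-[245,190])*6), (pix(b,[*c,.12])-[245,190])*6)
s=manip.get_state();M=Ro.from_rotvec(s["orientation"]).as_matrix();print(s["t"],s["ee_pos"],M.round(3))
E
```

```text
key ends [ 0.52179191 -0.21112584] [ 0.48903429 -0.19371733] mid [ 0.5054131  -0.20242159] 0.037096062939514736 -27.98769183744776
wheel [ 0.50697738 -0.20260356] drum [ 0.50574679 -0.20316373] scene drumtop [ 0.51360551 -0.2017295   0.058     ] scene keytop [ 0.50872536 -0.20159356  0.108     ]
blue [ 0.5054131  -0.20242159] {'k': array([2.08473e+02, 6.30000e-02]), 'f1': array([39.852,  0.057]), 'f2': array([3.01263e+02, 5.70000e-02]), 'f3': array([1.30131e+02, 5.60000e-02]), 'g': array([3.46256e+02, 4.20000e-02])}
red [0.55352602 0.16831419] {'k': array([6.6409e+01, 6.5000e-02]), 'f1': array([7.008, 0.058]), 'f2': array([2.7882e+02, 5.7000e-02]), 'f3': array([1.76763e+02, 5.60000e-02]), 'g': array([2.25538e+02, 4.10000e-02])}
knob [ 0.45008127 -0.23243033]
[55.8990978  17.41607544] [335.39458678 104.49645266] [412.56148905 130.79041356]
0.55 [ 0.16927936 -0.52331093  0.2186742 ] [[ 0.308 -0.951 -0.   ]
 [-0.951 -0.308 -0.   ]
 [ 0.     0.    -1.   ]]
```

Call:
servo_tool(
  increments=[
    [0,0,-50,0],
    [0,0,-100,0],
    [0,0,-130,-10],
    [-32,-72,-130,-20],
    [-64,-144,-130,-30],
    [-96,-216,-130,-40],
    [-127,-286,-130,-50],
    [-159,-358,-130,-60],
  ],
  grip=0,
)

```text
t: 1.55
ee_pos: [0.4032, -0.3132, 0.3489]
orientation: [3.125, -0.322, 0.001]
contact_force: [-0.5, -0.4, -0.4]
gripper_width: 0.0174
```

Call:
servo_tool(
  increments=[
    [0,0,0,-10],
    [0,0,0,-20],
    [0,0,0,-30],
    [0,0,0,-33],
    [0,0,0,-33],
    [0,0,0,-33],
    [0,0,0,-33],
    [0,0,0,-33],
  ],
)

```text
t: 2.55
ee_pos: [0.402, -0.3147, 0.3487]
orientation: [-3.089, -0.57, -0.0]
contact_force: [-1.3, -0.6, -0.5]
gripper_width: 0.0003
```

Call:
servo_tool(
  increments=[
    [40,-16,0,0],
    [75,-29,20,0],
    [75,-29,70,0],
    [75,-29,120,0],
    [75,-29,170,0],
    [75,-29,220,0],
    [75,-29,249,0],
    [75,-29,249,0],
  ],
)

```text
t: 3.55
ee_pos: [0.4602, -0.2597, 0.0975]
orientation: [-3.085, -0.569, 0.005]
contact_force: [-0.8, -0.0, 0.0]
gripper_width: 0.0004
```

Call:
servo_tool(
  increments=[
    [0,0,13,0],
    [0,0,25,0],
    [0,0,25,0],
    [0,-6,25,0],
    [0,-12,25,0],
    [0,-15,25,0],
    [0,-18,25,0],
    [0,-21,25,0],
  ],
)

```text
t: 4.55
ee_pos: [0.4538, -0.2421, 0.0749]
orientation: [3.088, 0.571, -0.001]
contact_force: [-2.4, -4.0, -0.3]
gripper_width: 0.0002
```

Call:
servo_tool(
  increments=[
    [0,-2,0,0],
    [0,-4,0,0],
    [0,-6,0,0],
    [0,-8,0,0],
    [0,-10,0,0],
    [0,-12,0,0],
    [0,-12,0,0],
    [0,-12,0,0],
  ],
)

```text
t: 5.55
ee_pos: [0.4499, -0.2297, 0.0746]
orientation: [-3.089, -0.57, -0.0]
contact_force: [-0.7, 0.2, -0.5]
gripper_width: 0.0007
```

```bash
python3 - <<'E'
from h import *
s=manip.get_state();print(s["ee_pos"],s["contact_force"],s["moment"])
b=manip.get_image("scene");crop(b,"pics/s2.png",245,180,133,95,6)
for n,p in(('out',(.4504,-.2328,.083)),('in',(.4434,-.2149,.083))):print(n,(pix(b,p)-[245,180])*6)
E
```

```text
[ 0.44989631 -0.22972338  0.07456684] [-0.66288839  0.24798679 -0.52973903] [-0.04662085 -0.17119019 -0.02278237]
out [334.64586597 165.0421994 ]
in [372.13008562 151.73032534]
```

View pics/s2.png

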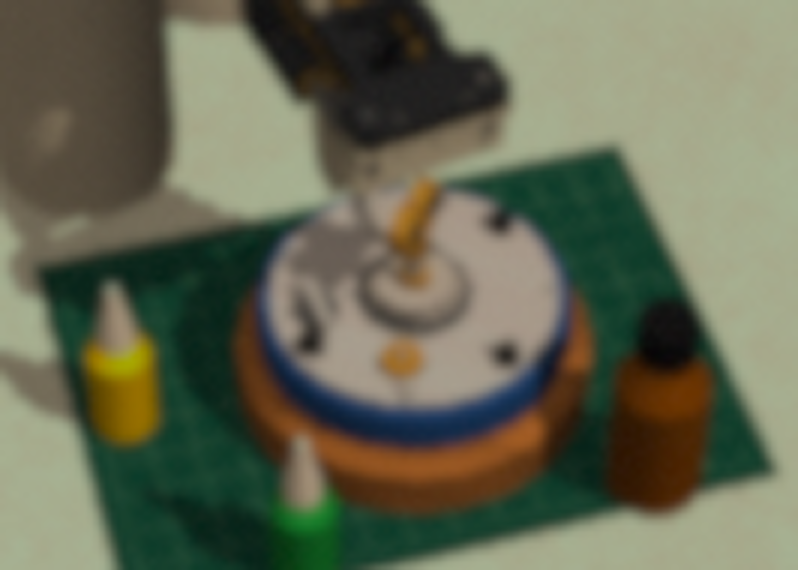

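The gripper hides the knob. I'll keep pushing until the stop shows in the force.

Call:
servo_tool(
  increments=[
    [0,-1,0,0],
    [0,-2,0,0],
    [0,-3,0,0],
    [0,-4,0,0],
    [0,-5,0,0],
    [0,-5,0,0],
    [0,-5,0,0],
    [0,-5,0,0],
  ],
)

```text
t: 6.6
ee_pos: [0.4493, -0.2275, 0.075]
orientation: [3.085, 0.57, 0.003]
contact_force: [3.1, -7.1, -4.9]
gripper_width: 0.0004
```

Call:
servo_tool(
  increments=[
    [0,10,0,0],
    [0,20,0,0],
    [0,20,-45,0],
    [0,20,-90,-10],
    [30,10,-90,-20],
    [62,0,-90,-30],
    [62,0,-90,-40],
    [62,0,-90,-41],
  ],
  grip=1,
)

```text
t: 7.6
ee_pos: [0.506, -0.2029, 0.1644]
orientation: [-2.693, -1.616, 0.001]
contact_force: [0.3, -0.4, 0.7]
gripper_width: 0.076
```

```bash
python3 - <<'E'
from h import *
b=manip.get_image("scene");crop(b,"pics/s3.png",255,190,110,80,7)
for n,p in(('out',(.4504,-.2328,.083)),('in',(.4434,-.2149,.083)),('key',(.506,-.2025,.12))):print(n,(pix(b,p)-[255,190])*7)
from scipy.spatial.transform import Rotation as Ro
s=manip.get_state();M=Ro.from_rotvec(s["orientation"]).as_matrix();print(s["t"],s["ee_pos"],M.round(3),s["q"],M.T@(np.array([.506,-.2025,.092])-s["ee_pos"]))
E
```

```text
out [320.42017697 122.54923264]
in [364.15176656 107.0187129 ]
key [411.26585589 153.72742005]
7.65 [ 0.50583113 -0.20313571  0.16438535] [[ 0.472  0.882 -0.001]
 [ 0.882 -0.472  0.001]
 [ 0.    -0.001 -1.   ]] [-5.86624454e-01  2.93073336e-01  1.62635543e+00  8.72025527e-05
  1.22322544e+00 -1.66578458e+00] [ 6.26933455e-04 -7.53190847e-05  7.23855828e-02]
```

View pics/s3.png

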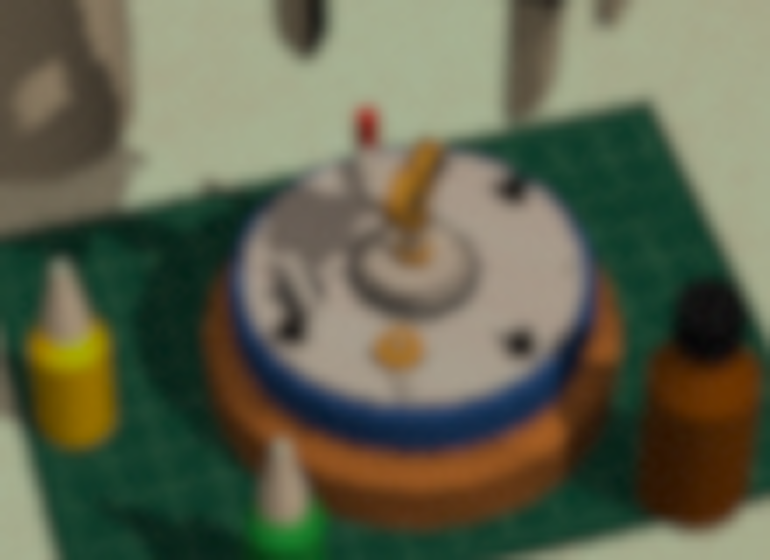

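The knob is now at (367,110) and the predicted "in" position is (364,107), so the lever is in. Next I descend over the key and grip it.

Call:
servo_tool(
  increments=[
    [0,0,25,0],
    [0,0,50,0],
    [1,0,72,0],
    [1,0,72,0],
    [1,0,72,0],
    [1,0,72,0],
    [1,0,72,0],
    [1,0,72,0],
  ],
)

```text
t: 8.65
ee_pos: [0.5067, -0.2025, 0.0931]
orientation: [2.693, 1.616, 0.001]
contact_force: [0.1, -0.1, -0.4]
gripper_width: 0.0932
```

Call:
servo_tool(
  increments=[
    [0,0,0,0],
    [0,0,0,0],
    [0,0,0,0],
    [0,0,0,0],
    [0,0,0,0],
    [0,0,0,0],
    [0,0,0,0],
    [0,0,0,0],
  ],
  grip=0,
)

```text
t: 9.65
ee_pos: [0.5065, -0.2023, 0.0927]
orientation: [-2.694, -1.616, -0.0]
contact_force: [0.5, 0.7, 0.4]
gripper_width: 0.0176
```

Call:
servo_tool(
  increments=[
    [0,0,0,0],
    [0,0,0,0],
    [0,0,0,0],
    [0,0,0,0],
    [0,0,0,5],
    [0,0,0,13],
    [0,0,0,22],
    [0,0,0,30],
  ],
)

```text
t: 10.65
ee_pos: [0.5066, -0.2023, 0.0927]
orientation: [3.022, 0.858, 0.0]
contact_force: [-0.1, 0.3, -0.5]
gripper_width: 0.0089
```

```bash
python3 -c "
from h import *
s=manip.get_state();print(s['ee_pos'],s['contact_force'],s['moment'],s['gripper_width'],s['q'])"
```

```text
[ 0.50661124 -0.20228475  0.09265195] [-0.10346227  0.25801469 -0.47581718] [-0.11500793 -0.1645667   0.04902936] 0.00885605732023238 [-5.84475401e-01  3.67641568e-01  1.71440348e+00  7.18504722e-05
  1.05936271e+00 -1.13751793e+00]
```

Call:
servo_tool(
  increments=[
    [0,0,0,10],
    [0,0,0,20],
    [0,0,0,30],
    [0,0,0,40],
    [0,0,0,50],
    [0,0,0,60],
    [0,0,0,70],
    [0,0,0,80],
  ],
)

```text
t: 11.65
ee_pos: [0.5074, -0.2024, 0.0927]
orientation: [-2.866, 1.287, -0.003]
contact_force: [2.8, -1.5, -2.6]
gripper_width: 0.0091
```

Call:
servo_tool(
  increments=[
    [0,0,0,10],
    [0,0,0,20],
    [0,0,0,30],
    [0,0,0,40],
    [0,0,0,50],
    [0,0,0,60],
    [0,0,0,70],
    [0,0,0,80],
  ],
)

```text
t: 12.65
ee_pos: [0.5074, -0.2033, 0.0926]
orientation: [-1.368, 2.827, -0.004]
contact_force: [2.1, -2.9, -3.7]
gripper_width: 0.0088
```

Call:
servo_tool(
  increments=[
    [0,0,0,10],
    [0,0,0,20],
    [0,0,0,30],
    [0,0,0,40],
    [0,0,0,50],
    [0,0,0,60],
    [0,0,0,70],
    [0,0,0,70],
  ],
)

```text
t: 13.65
ee_pos: [0.5067, -0.2034, 0.0927]
orientation: [0.49, 3.102, -0.003]
contact_force: [0.1, -5.7, -2.3]
gripper_width: 0.0089
```

```bash
python3 -c "
from h import *
s=manip.get_state();print(s['ee_pos'],s['contact_force'],s['moment'],s['gripper_width'],s['q'])"
```

```text
[ 0.50674485 -0.20338773  0.09268287] [ 0.08075441 -5.70424114 -2.3197705 ] [-0.75454121 -0.10550901  0.1142892 ] 0.008886358716893599 [-5.85167376e-01  3.67892818e-01  1.71392260e+00 -1.41714723e-03
  1.05834271e+00  2.87047052e+00]
```

Call:
servo_tool(
  increments=[
    [0,0,0,0],
    [0,0,0,0],
    [0,0,0,0],
    [0,0,0,0],
    [0,0,0,0],
    [0,0,0,0],
    [0,0,0,-10],
    [0,0,0,-20],
  ],
  grip=1,
)

```text
t: 14.65
ee_pos: [0.5064, -0.2023, 0.0926]
orientation: [0.062, -3.141, -0.0]
contact_force: [0.4, -0.5, -0.1]
gripper_width: 0.0844
```

Call:
servo_tool(
  increments=[
    [0,0,0,-10],
    [0,0,0,-20],
    [0,0,0,-30],
    [0,0,0,-40],
    [0,0,0,-50],
    [0,0,0,-60],
    [0,0,0,-70],
    [0,0,0,-80],
  ],
)

```text
t: 15.65
ee_pos: [0.5065, -0.2024, 0.0927]
orientation: [-2.066, 2.366, -0.0]
contact_force: [0.3, 0.9, -0.9]
gripper_width: 0.0926
```

Call:
servo_tool(
  increments=[
    [0,0,0,-10],
    [0,0,0,-20],
    [0,0,0,-30],
    [0,0,0,-40],
    [0,0,0,-50],
    [0,0,0,-60],
    [0,0,0,-70],
    [0,0,0,-80],
  ],
)

```text
t: 16.65
ee_pos: [0.5065, -0.2023, 0.0927]
orientation: [-3.104, 0.485, 0.0]
contact_force: [-0.2, 0.3, 0.2]
gripper_width: 0.0929
```

```bash
python3 - <<'E'
from h import *
s=manip.get_state();print(s['t'],s['ee_pos'],s['orientation'],s['contact_force'],s['gripper_width'],s['q'][5])
b=manip.get_image("scene");crop(b,"pics/s4.png",275,195,80,60,10)
for sl in(0,11,22):
    th=np.radians(-28-260+sl);d=.02*np.array([np.cos(th),np.sin(th)])
    print(sl,[((pix(b,[.5065+g*d[0],-.2025+g*d[1],.12])-[275,195])*10).round() for g in(1,-1)])
E
```

```text
16.65 [ 0.50646966 -0.20233316  0.0926566 ] [-3.10396291e+00  4.84532675e-01  6.64684701e-05] [-0.16799626  0.32144056  0.19438674] 0.09287266478044982 -0.27497360573384805
0 [array([462., 183.]), array([313., 159.])]
11 [array([464., 173.]), array([311., 169.])]
22 [array([463., 162.]), array([312., 180.])]
```

View pics/s4.png

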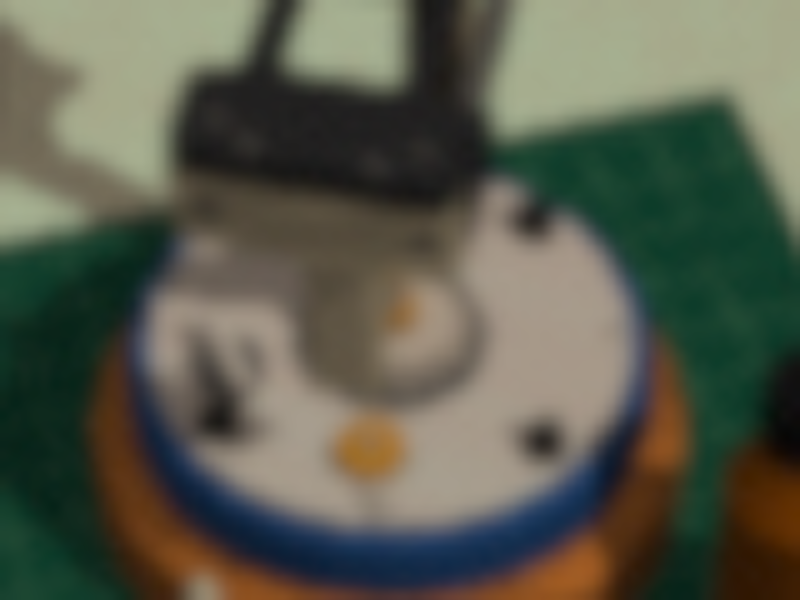

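The near finger hides the key. The tool is exactly half a turn back, so any misalignment is at most one tooth, and closing the jaws pushes the key in the winding direction. I'll grip now.

Call:
servo_tool(
  increments=[
    [0,0,0,0],
    [0,0,0,0],
    [0,0,0,0],
    [0,0,0,0],
    [0,0,0,0],
    [0,0,0,0],
    [0,0,0,0],
    [0,0,0,0],
  ],
  grip=0,
)

```text
t: 17.7
ee_pos: [0.5065, -0.2023, 0.0926]
orientation: [-3.103, 0.494, 0.0]
contact_force: [-1.3, 0.3, -0.3]
gripper_width: 0.0175
```

Call:
servo_tool(
  increments=[
    [0,0,0,0],
    [0,0,0,0],
    [0,0,0,0],
    [0,0,0,0],
    [0,0,0,5],
    [0,0,0,10],
    [0,0,0,15],
    [0,0,0,20],
  ],
)

```text
t: 18.7
ee_pos: [0.5069, -0.2028, 0.0927]
orientation: [2.968, -1.029, 0.002]
contact_force: [3.1, -3.1, -3.3]
gripper_width: 0.009
```

```bash
python3 -c "
from h import *
s=manip.get_state();print(s['t'],s['ee_pos'],s['contact_force'],s['moment'],s['gripper_width'],s['q'])"
```

```text
18.7 [ 0.50693393 -0.20279613  0.09272089] [ 3.09371825 -3.14448086 -3.25128624] [-0.51554552 -0.62081987  0.18550931] 0.009018165073763877 [-5.84793134e-01  3.67779309e-01  1.71398758e+00 -1.73807127e-04
  1.05861898e+00  8.27785366e-02]
```

Call:
servo_tool(
  increments=[
    [0,0,0,10],
    [0,0,0,20],
    [0,0,0,30],
    [0,0,0,40],
    [0,0,0,50],
    [0,0,0,60],
    [0,0,0,70],
    [0,0,0,75],
  ],
)

```text
t: 19.7
ee_pos: [0.5069, -0.2029, 0.0927]
orientation: [-1.727, 2.624, -0.002]
contact_force: [3.2, -3.6, -3.7]
gripper_width: 0.009
```

```bash
python3 -c "
from h import *
s=manip.get_state();print(s['t'],s['ee_pos'],s['contact_force'],s['moment'],s['gripper_width'],s['q'])"
```

```text
19.7 [ 0.50694532 -0.20285601  0.09271451] [ 3.18436952 -3.6483709  -3.71853587] [-0.53260795 -0.5563397   0.15853638] 0.009008396101955989 [-5.84835439e-01  3.67807838e-01  1.71396179e+00 -2.39537408e-04
  1.05854987e+00  1.39271368e+00]
```

Call:
servo_tool(
  increments=[
    [0,0,0,2],
    [0,0,0,4],
    [0,0,0,6],
    [0,0,0,8],
    [0,0,0,9],
    [0,0,0,10],
    [0,0,0,10],
    [0,0,0,10],
  ],
)

```text
t: 20.7
ee_pos: [0.5069, -0.2029, 0.0927]
orientation: [-1.499, 2.761, -0.002]
contact_force: [3.0, -2.9, -3.6]
gripper_width: 0.0091
```

```bash
python3 -c "
from h import *
s=manip.get_state();print(s['t'],s['ee_pos'],s['contact_force'],s['moment'],s['gripper_width'],s['q'])"
```

```text
20.7 [ 0.50690361 -0.2028522   0.09272437] [ 2.95419398 -2.92320386 -3.57297229] [-0.52709758 -0.61226081  0.31613425] 0.009107808309416366 [-5.84790024e-01  3.67774906e-01  1.71398438e+00 -3.77552270e-04
  1.05860966e+00  1.56223519e+00]
```

Call:
servo_tool(
  increments=[
    [0,0,0,1],
    [0,0,0,2],
    [0,0,0,3],
    [0,0,0,4],
    [0,0,0,4],
    [0,0,0,4],
    [0,0,0,4],
    [0,0,0,4],
  ],
)

```text
t: 21.7
ee_pos: [0.5069, -0.2029, 0.0927]
orientation: [-1.402, 2.811, -0.002]
contact_force: [3.5, -3.7, -3.1]
gripper_width: 0.0098
```

```bash
python3 -c "
from h import *
s=manip.get_state();print(s['t'],s['ee_pos'],s['contact_force'],s['moment'],s['gripper_width'],s['q'])"
```

```text
21.7 [ 0.50693228 -0.20285877  0.0927453 ] [ 3.46806242 -3.67488731 -3.08953357] [-0.59844141 -0.60148199  0.55451505] 0.009767075579520076 [-5.84659672e-01  3.67796857e-01  1.71388902e+00 -5.63118092e-04
  1.05865077e+00  1.63160402e+00]
```

The torque climbs steeply and the jaws are being forced apart, so this is the hard stop. I'll ease back a few degrees, release, lift and check.

Call:
servo_tool(
  increments=[
    [0,0,0,-3],
    [0,0,0,-6],
    [0,0,0,-6],
    [0,0,0,-6],
    [0,0,0,-6],
    [0,0,0,-6],
    [0,0,0,-6],
    [0,0,0,-6],
  ],
  grip=1,
)

```text
t: 22.7
ee_pos: [0.5065, -0.2024, 0.0927]
orientation: [1.545, -2.735, -0.0]
contact_force: [0.3, 0.3, 0.8]
gripper_width: 0.0849
```

Call:
servo_tool(
  increments=[
    [0,0,-20,0],
    [0,0,-60,0],
    [0,0,-110,0],
    [0,0,-160,0],
    [0,0,-200,0],
    [0,0,-200,0],
    [0,0,-200,0],
    [0,0,-200,0],
  ],
)

```text
t: 23.7
ee_pos: [0.5058, -0.2019, 0.2909]
orientation: [1.544, -2.734, -0.005]
contact_force: [-0.2, -0.1, -0.2]
gripper_width: 0.0927
```

```bash
python3 - <<'E'
from h import *
s=manip.get_state();print(s['t'],s['ee_pos'],s['contact_force'],s['gripper_width'])
b=manip.get_image("scene");crop(b,"pics/s5.png",255,190,110,80,7)
for w in(360,350,338,327,0.):
    th=np.radians(-28-w);d=.02*np.array([np.cos(th),np.sin(th)])
    print(w,[((pix(b,[.5065+g*d[0],-.2025+g*d[1],.12])-[255,190])*7).round() for g in(1,-1)])
cv2.imwrite("pics/top5.png",manip.get_image("top")["color"])
E
```

```text
23.7 [ 0.50577966 -0.20190489  0.29088016] [-0.15075574 -0.12318497 -0.21186042] 0.09269969391019536
360 [array([391., 191.]), array([432., 120.])]
350 [array([400., 193.]), array([423., 118.])]
338 [array([411., 194.]), array([412., 117.])]
327 [array([421., 193.]), array([402., 117.])]
0.0 [array([391., 191.]), array([432., 120.])]
```

View pics/s5.png

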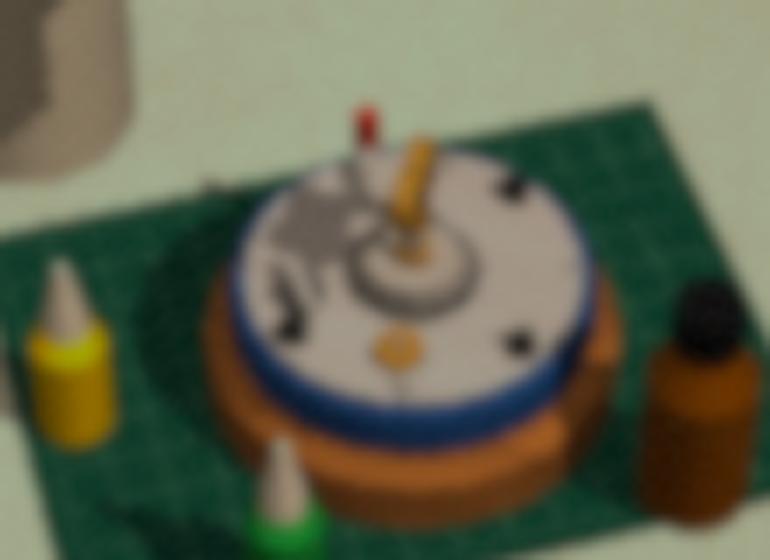

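The key now leans about 10° short of its start direction: upper end at (425,140), against (432,145) before. That matches the expected rest at about 6.1 rad. The knob is still at (367,110), and the bottles sit where they were.

```bash
python3 -c "
from workcell import manip
print(manip.close_job(), manip.get_state()['t'])"
```

```text
the job is handed in; nothing more can be done
the job is handed in; nothing more can be done
```

I wound the blue base on the mat to its hard stop and handed the job in at about 24 s of the 70 s allowed; no verdict came back.

- **Click lever:** I found it out and pushed the knob in with the shut fingers until it met its stop at about 8 N. The camera then showed the knob within about a millimetre of the predicted "in" position.
- **Winding:** I turned the key about 260°, re-gripped it, then turned it about 109° more. The torque rose from 0.16 to 0.55 N m, which I took as the hard stop. I then released the key and lifted clear.
- **Last check:** The final picture puts the key about 10° short of a full turn, which fits the expected 6.1 rad. The lever is still in, and the yellow, green and amber bottles look unmoved.
- **Not checked at the end:** I never measured the key's turn directly. It could read the same to the camera half a turn or a full turn back, so 6.1 rad also rests on the torque at the stop and the turns counted. I did not measure the red base or the paper roll again; the arm did not go near the red base, and it only passed above the roll.

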